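Stand the coin acceptor back in its bench stand and check its return button

ROBOT

A 6-joint arm with a two-finger parallel gripper is mounted at the origin on a cart in front of the work surface, level with it; the furniture and walls round the work are solid. World frame = base frame: x ahead of the robot, y to its left, z up, the work surface at z = 0. Lengths are in m, angles in degrees, forces in N, time in s.
With the tool pointing down it reaches from about 0.4 to 0.825 m from the base axis. Payload 7 kg.
Tool frame: the origin (TCP) lies on the centre line of the jaws, within the pads' length; the fingertips stand 19 mm ahead of it and the grasp point (between the pads) is the TCP; z points along the fingers, y is the line along which they close (so a half turn about z gives the same grasp; the last joint's range is limited). The gripper opens to 88 mm and grips with 3 to 60 N. Pads are 19 mm wide; open, the fingers measure 130 mm over their backs; the gripper's body (78 mm by 193 mm) begins 47 mm behind the grasp point.
Start: joints at [93.856, 20.546, 0.682, 0, -70.136, -16.507], TCP at [0.148, 0.659, 0.246] pointing down, gripper open.
Joint ranges: [-176.03, 176.03], [-82.01, 121.73], [-58.28, 71.71], [-173.87, 95.51], [-174.79, -0.11], [-173.66, 173.66]. Speed limits (degrees/s): [136.94, 136.94, 172.46, 180, 180, 180].

INTERFACE

Orientations are given as [roll, pitch, yaw] about the fixed x, y, z axes, in that order (R = Rz(yaw) Ry(pitch) Rx(roll)).
In Python, from plant import get_state, capture, close_job gives the robot as it stands.
- The arm moves only by the tool apply_moves, never from a script. Its argument "targets" is a list of rows, each a list of 7 numbers: the opening, from 0 (shut) to 1 (fully open), then the shift along the tool's x, y, z normalised to -1 to 1, where 1 is 1000 mm, then the turn, a rotation vector about the tool's x, y, z normalised to -1 to 1, where 1 is 90 degrees. In form: [[claw, tx, ty, tz, ax, ay, az], ...]. A call has 1 to 20 rows; each row shifts and turns the commanded pose from where the row before left it, along the tool's axes as they then stand; what a row does not reach is not made up. A row lasts 1/12 s, in which the tool goes at most 41.7 mm and 7.16 degrees, less where a joint would pass 70% of its speed; a pose out of reach is approached as far as the arm can. A call with a number of a shift or a turn outside -1 to 1 is refused whole. A call with a gripper value outside its range is refused whole. The fingers move at their own pace and stop on an object; "newtons" is the grip in N (left out, the last holds). Time passes only in rows, so rows that do not move let the fingers close. It gives the time, the measured TCP pose, the force, the opening and the grip force at its end, in the units of the state.
- get_state(): the state, without advancing time (a new reading comes with each control period).
- capture(name): name is "scene" or "top" or "wrist"; returns a dict with "frame" (420x560x3 uint8, red, green, blue), "range_z" (420x560 float32, m along the optical axis (not along the pixel's ray), 0 where there is no reading), "camera_matrix" (3x3 intrinsics, pixels), "T" (4x4, takes a point from camera to world coordinates). Camera axes: x right, y down, z forward; pixel columns grow to the right and rows downward; lengths in m; the calibration is good to about 2 mm. The wrist camera is an equidistant fisheye: a pixel r from the principal point sees the ray r / f radians off the axis. A picture is of the moment at which its call begins.
- close_job(): hands the job in; it is judged then, once.
The state is a dict: "time_s": time; "joints": joint angles; "qd": joint speeds; "joint_torque": joint torques, N m; "tcp_pos": TCP position; "eef_rot": TCP orientation; "contact_force": force on the tool from outside, world axes, zero at the start; "moment": the same for the moment, N m; "gripper_width": finger opening in m; "gripper_force": force on a finger pad.
Only numpy, scipy, OpenCV 4.12 (cv2) and the standard library are available. Lean on these libraries where they do the work, as an engineer would, in place of code of your own. Each camera call takes 0.05 s, during which the arm holds its last target. There are 200 camera calls.

TASK

The coin acceptor lies tipped forward, face down, in its grey bench stand. Push it back upright with the fingertips until the spring catch at the back of the stand snaps over its strike bar and holds it, then press the round coin-return button on its face fully in and let it come out again. Only push: do not lift the acceptor out of the trough it stands in, and leave the other things on the table where they are.

Things in the scene. Friction and masses are not known exactly. Their poses are not given: they have to be found in the camera images.
- stand: fixed grey sheet-steel bench stand, base 190 (x) x 176 mm (y). Origin on the table under the middle of its trough (along y, rims 26 to 32 mm high); x points to its back, y left, z up. Side cheeks at y = -76 and +76 mm: 60 mm high from x = -91 mm on, 177 mm high behind x = +45 mm. A padded bar stops the acceptor's back when it is upright
- rest (a point): middle between the two rubber pegs inside the cheeks, 62 mm in front of the stand's origin, that carry the tipped acceptor near its side edges; tops 73 mm above the table
- acceptor: loose coin acceptor, about 0.55 kg: steel faceplate 130 mm wide, 4 thick, on a black housing 100 wide. Origin at the middle of its 10 mm foot bar (along y), which lies in the trough 24 mm above the table: it tips about this. Own z runs up the plate, x from face (-8 mm) to back (+46), y left. Starts leaning 45 degrees to the stand's -x, face down; upright, its axes match the stand's
- plate_top (a point): middle of the faceplate's top front edge, (-8, 0, 160) mm in the acceptor's frame; about 130 mm above the table at first, 184 upright. The face is smooth to push on 18 mm either side of the middle above z = 80 mm. Tipping takes about 3 N here. The edge swings up and back about the foot bar: follow this arc, as a rubbery finger pushed level against the low edge can bind
- catch (a joint): spring catch on the stand's back at y = 0, behind the faceplate and no higher than its upright top edge: 0 rad down, positive with its nose lifted. The acceptor balances and meets it about 10 degrees before upright; pushed on at the plate's top edge, with a force that rises to 10 to 15 N, its strike bar lifts the nose some 0.15 rad, which then drops back to 0 in front of the bar
- strike (a point): middle of the acceptor's 6 mm strike bar, on top of its housing at the back, (40, 0, 138) mm in its frame
- return_button (a joint): travel of the round coin-return button in m: 0 out, 0.006 fully in. It moves along the acceptor's +x and springs back; 2 N at first, 5 N fully in
- button_face (a point): middle of the front of the bare metal button, 23 mm across, at (-19, -36, 122) mm in the acceptor's frame: 11 mm proud of the faceplate, 146 mm above the table when upright, on the right as one looks at the face. The black coin entry with an upright slot, 4 mm proud, is on the left at y = +34 mm
- torch: bystander, to be left alone: black pocket torch standing on its lens, 44 mm across, 123 mm tall; origin under its centre
- drain_coupling: bystander, to be left alone: pale plastic pipe coupling standing on end, 42 mm across, 50 mm tall; origin under its centre
- motor_pulley: bystander, to be left alone: pale V-belt pulley lying flat, 63 mm across, 22 mm tall; origin under its centre
- token_tin: bystander, to be left alone: round tin, 75 mm across, 58 mm tall; origin under its centre
- spare_handle: bystander, to be left alone: black bent door handle lying flat, 57 x 114 x 20 mm; origin under its centre
Mind the look-alikes: they are no part of the job. There is more than one size of the acceptor; the job needs the larger.

How it is judged (in metres and radians):
On the way, in this order (a step that is already met when the one before it is completed fails the run):
1. the acceptor stands upright and the catch has dropped over its strike bar (angle between the z axis of acceptor and the z axis of stand, either way round below 0.03 rad and value of joint catch below 0.05 rad and z of acceptor in the frame of stand below 0.03 m), for 0.2 s.
2. the coin-return button is pressed fully in (all of step 1 and value of joint return_button above 0.005 m), for 0.05 s.
At the end, for the whole second after the job is handed in: The acceptor stands still and upright in its trough (within 0.03 rad of the stand's upright, foot bar within 6 mm of its seat height), the catch is down (under 0.05 rad) and the return button is out again (under 1.5 mm) (all of step 1 and value of joint return_button below 0.0015 m and linear speed of acceptor below 0.02 m/s and angular speed of acceptor below 0.1 rad/s); the robot touches nothing.
It fails at once if the acceptor is lifted: its foot bar rises more than 12 mm in the trough (z of acceptor in the frame of stand above 0.036 m).
It fails at once if a bystander is shifted by more than 25 mm (distance of any of torch, drain_coupling, motor_pulley, token_tin, spare_handle from where it was at the start of the episode above 0.025 m).
It also fails if it takes over 45 s, if anything falls off the work surface, if the arm or the gripper's body presses on something with over 40 N, if the wrist force passes 120 N, or if a joint passes its speed limit or range.

## Working session

There is one attempt and no reset: what is moved stays moved. The work goes in short steps, Python scripts to look and compute and a tool call to move; the robot and the scene stay as the last step left them, time stands still between calls to the robot, and variables do not carry over. Pictures are saved under pics/ and viewed, at most 10 in all, crops included, and the job is handed in when it is done.

Besides the shell and the picture viewer there is one more tool, called after "Emit:" as name(argument=value, ...) on one line, values as JSON. apply_moves: Moves the arm, as the interface text tells. Scaled input: -1 to 1 covers 1000 mm each way for a shift and 90 degrees each way for a turn. Its arguments: {"type":"object","properties":{"targets":{"type":"array","items":{"type":"array","items":{"type":"number"}}},"newtons":{"type":"number"}},"required":["targets"]}

```bash
mkdir -p pics; cat > h.py <<'E'
import numpy as np,cv2
from plant import get_state,capture,close_job
def snap(n,f):
    c=capture(n); np.savez(f'pics/{f}.npz',**c); cv2.imwrite(f'pics/{f}.png',c['frame'][:,:,::-1]); return c
def cloud(c):
    K=c['camera_matrix'];d=c['range_z'];v,u=np.mgrid[:d.shape[0],:d.shape[1]]
    P=np.stack([(u-K[0,2])/K[0,0]*d,(v-K[1,2])/K[1,1]*d,d],-1)
    return P@c['T'][:3,:3].T+c['T'][:3,3]
E
python3 - <<'E'
from h import *
a=snap('scene','s0');b=snap('top','t0')
print(get_state())
for c in(a,b):print(c['camera_matrix'],c['T'].round(3))
E
```

```text
{'time_s': 0.1, 'joints': array([ 9.38571159e+01,  2.05883697e+01,  6.38756941e-01, -1.88122283e-02,
       -7.01357585e+01, -1.65059888e+01]), 'qd': array([-0.05090662, -0.07237795,  0.08311031,  0.11199481,  0.09182323,
       -0.06582206]), 'joint_torque': array([-1.30361874e-03, -5.84164774e+01,  2.93752116e+01,  7.01566100e+00,
        1.01268993e-02, -4.82989708e-05]), 'tcp_pos': array([0.14774712, 0.65820757, 0.24469923]), 'eef_rot': array([ 1.79913122e+02, -7.30095412e-03, -1.26552728e+01]), 'contact_force': array([0.73344993, 0.00309212, 0.50638058]), 'moment': array([0.01026696, 0.03936601, 0.00071036]), 'gripper_force': 0.0, 'gripper_width': 0.08778094055236832}
[[482.62648254   0.         278.15053703]
 [  0.         482.62648254 202.58123315]
 [  0.           0.           1.        ]] [[ 0.79  -0.439  0.427  0.036]
 [-0.613 -0.586  0.53  -0.611]
 [ 0.018 -0.681 -0.732  1.002]
 [ 0.     0.     0.     1.   ]]
[[451.37330749   0.         281.37050283]
 [  0.         451.37330749 206.26232925]
 [  0.           0.           1.        ]] [[-2.000e-03 -9.980e-01  6.300e-02  4.850e-01]
 [-1.000e+00  1.000e-03 -2.600e-02  5.400e-02]
 [ 2.600e-02 -6.300e-02 -9.980e-01  1.229e+00]
 [ 0.000e+00  0.000e+00  0.000e+00  1.000e+00]]
```

View pics/s0.png

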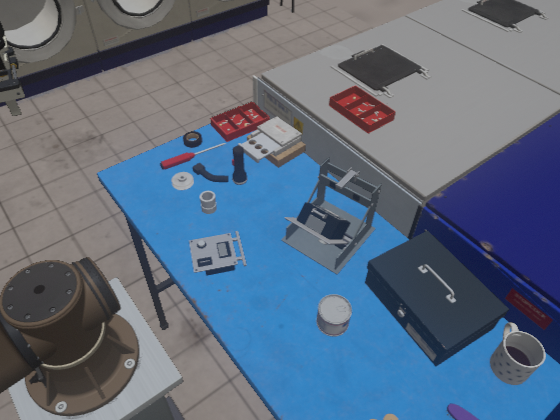

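View pics/t0.png

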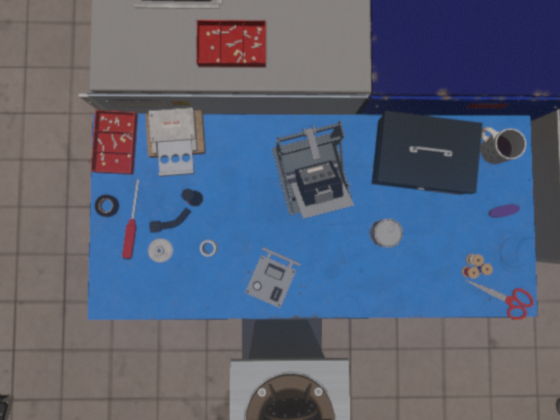

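The scene camera shows the stand near (330,215), with the acceptor leaning toward the robot. In the top view the stand is near (315,170), its back toward +x and slightly left. The decoy acceptor lies flat at (270,280). Next I'll measure the stand.

```bash
python3 - <<'E'
from h import *
out=[]
for f,r in(('t0',(110,225,265,365)),('s0',(150,280,270,395))):
    c=dict(np.load(f'pics/{f}.npz'));P=cloud(c);y0,y1,x0,x1=r
    im=cv2.resize(c['frame'][y0:y1,x0:x1,::-1],(400,450),interpolation=cv2.INTER_CUBIC)
    z=np.clip(P[y0:y1,x0:x1,2]/.2*255,0,255).astype(np.uint8)
    if f=='t0': out+= [im,cv2.resize(cv2.applyColorMap(z,cv2.COLORMAP_JET),(400,450),interpolation=0)]
    Q=P[y0:y1,x0:x1].reshape(-1,3);Q=Q[(Q[:,0]<.85)&(Q[:,0]>.4)]
    hist=np.histogram(Q[:,2],bins=np.arange(-.02,.22,.01));print(f,list(zip(hist[1].round(2),hist[0])))
    H=Q[(Q[:,2]>.16)&(Q[:,2]<.2)]
    print('high',H.min(0).round(3),H.max(0).round(3))
    B=Q[(Q[:,2]>.003)]
    print('rect',cv2.minAreaRect((B[:,:2]*1000).astype(np.float32)))
cv2.imwrite('pics/c0.png',np.hstack(out))
E
```

```text
t0 [(np.float64(-0.02), np.int64(92)), (np.float64(-0.01), np.int64(3051)), (np.float64(0.0), np.int64(3529)), (np.float64(0.01), np.int64(752)), (np.float64(0.02), np.int64(137)), (np.float64(0.03), np.int64(81)), (np.float64(0.04), np.int64(72)), (np.float64(0.05), np.int64(141)), (np.float64(0.06), np.int64(116)), (np.float64(0.07), np.int64(99)), (np.float64(0.08), np.int64(183)), (np.float64(0.09), np.int64(219)), (np.float64(0.1), np.int64(275)), (np.float64(0.11), np.int64(550)), (np.float64(0.12), np.int64(597)), (np.float64(0.13), np.int64(469)), (np.float64(0.14), np.int64(351)), (np.float64(0.15), np.int64(93)), (np.float64(0.16), np.int64(164)), (np.float64(0.17), np.int64(298)), (np.float64(0.18), np.int64(16)), (np.float64(0.19), np.int64(0)), (np.float64(0.2), np.int64(0))]
high [ 0.662 -0.122  0.16 ] [0.755 0.036 0.185]
rect ((657.0499267578125, -70.40966796875), (344.1962585449219, 273.55029296875), 0.0036472443025559187)
s0 [(np.float64(-0.02), np.int64(43)), (np.float64(-0.01), np.int64(2145)), (np.float64(0.0), np.int64(5543)), (np.float64(0.01), np.int64(1511)), (np.float64(0.02), np.int64(345)), (np.float64(0.03), np.int64(394)), (np.float64(0.04), np.int64(304)), (np.float64(0.05), np.int64(298)), (np.float64(0.06), np.int64(292)), (np.float64(0.07), np.int64(326)), (np.float64(0.08), np.int64(495)), (np.float64(0.09), np.int64(666)), (np.float64(0.1), np.int64(319)), (np.float64(0.11), np.int64(534)), (np.float64(0.12), np.int64(774)), (np.float64(0.13), np.int64(628)), (np.float64(0.14), np.int64(541)), (np.float64(0.15), np.int64(329)), (np.float64(0.16), np.int64(187)), (np.float64(0.17), np.int64(232)), (np.float64(0.18), np.int64(24)), (np.float64(0.19), np.int64(0)), (np.float64(0.2), np.int64(0))]
high [ 0.664 -0.125  0.16 ] [0.758 0.035 0.184]
rect ((707.8972778320312, -12.51129150390625), (541.8914794921875, 339.47998046875), 52.91545486450195)
```

View pics/c0.png

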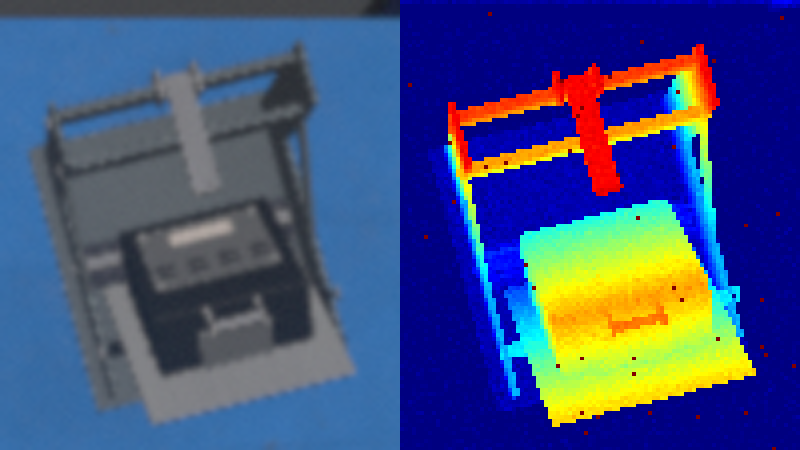

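The top crop shows the plate's top edge from about px (303.8,218.6) to (353.8,205.3) in the full image. The tall cheeks and the catch stand out in red in the height map.

```bash
python3 - <<'E'
from h import *
c=dict(np.load('pics/t0.npz'));K=c['camera_matrix'];T=c['T']
def ray(c,u,v,z):
    K=c['camera_matrix'];T=c['T'];d=T[:3,:3]@np.array([(u-K[0,2])/K[0,0],(v-K[1,2])/K[1,1],1]);o=T[:3,3];return (o+d*(z-o[2])/d[2])
A=ray(c,303.75,218.6,.130);B=ray(c,353.75,205.3,.130)
print('edge',A,B,np.linalg.norm(A-B),(A+B)/2,'yaw',np.degrees(np.arctan2(*(A-B)[[1,0]]))-90)
for f,r in(('t0',(110,225,265,365)),('s0',(150,280,270,395))):
    c=dict(np.load(f'pics/{f}.npz'));P=cloud(c);y0,y1,x0,x1=r;Q=P[y0:y1,x0:x1].reshape(-1,3)
    yaw=np.radians(13)
    for it in range(3):
        R=np.array([[np.cos(yaw),np.sin(yaw)],[-np.sin(yaw),np.cos(yaw)]])
        L=Q[:,:2]@R.T
        m=(Q[:,2]>.168)&(Q[:,2]<.19)&(Q[:,0]<.78)
        Lh=L[m];mid=(Lh[:,1].min()+Lh[:,1].max())/2
        l=Lh[Lh[:,1]>mid+.06];rr=Lh[Lh[:,1]<mid-.06]
        sl=np.mean([np.polyfit(q[:,0],q[:,1],1)[0] for q in(l,rr)])
        print(f,it,np.degrees(yaw),'cheeks y',l[:,1].mean(),rr[:,1].mean(),'x',l[:,0].min(),l[:,0].max(),rr[:,0].min(),rr[:,0].max(),len(l),len(rr))
        mm=abs(Lh[:,1]-mid)<.02;print(' catch',Lh[mm].mean(0),Lh[mm][:,0].min(),Lh[mm][:,1].min(),Lh[mm][:,1].max())
        yaw+=np.arctan(sl)*.7
    # table height & plate front-edge points
    F=(Q[:,2]>.105)&(Q[:,2]<.145)&(Q[:,0]<.78)
    E=L[F]; print(' plate x min',np.percentile(E[:,0],[.5,2]),E[:,1].min(),E[:,1].max())
    tb=Q[(Q[:,2]<.003)&(Q[:,2]>-.02)];print(' table z',np.median(tb[:,2]))
E
```

```text
edge [ 0.52432906 -0.02939685  0.13      ] [ 0.55677192 -0.15229724  0.13      ] 0.12711036761823857 [ 0.54055049 -0.09084705  0.13      ] yaw 14.787442846534717
t0 0 13.0 cheeks y -0.12767337469440282 -0.278991354181308 x 0.668287691929144 0.7081595243128619 0.6714666005252625 0.709774379046031 34 38
 catch [ 0.67554992 -0.20382036] 0.6336250847599355 -0.21756339181761394 -0.1886500058149853
t0 1 14.055229082871723 cheeks y -0.14032092462758763 -0.29166383184182865 x 0.6658419539812503 0.7057134818499604 0.6662122688564077 0.704490081660148 34 38
 catch [ 0.67168176 -0.21622685] 0.6297369239926052 -0.2304880313572813 -0.2015550526300297
t0 2 14.380660740621616 cheeks y -0.1442120138088302 -0.2955522519387188 x 0.6650420851563325 0.7049107904965374 0.6645461627131729 0.702812114099642 34 38
 catch [ 0.6704428  -0.22003839] 0.6284674924135811 -0.23445840849047922 -0.20552136710722313
 plate x min [0.50223566 0.50354485] -0.2992053393335216 -0.13972867505350786
 table z -0.0005949813699928086
s0 0 13.0 cheeks y -0.13011080727326121 -0.2818169417496387 x 0.6662020112798104 0.7097599016814005 0.6726425235556023 0.7132039999534852 43 38
 catch [ 0.67568128 -0.20666947] 0.6324615103893427 -0.21983865325011065 -0.19150008703251797
s0 1 14.122964122974945 cheeks y -0.14353500375841818 -0.29527474332164677 x 0.6635040643178244 0.707122152037287 0.6669905125247294 0.7075807810337522 43 38
 catch [ 0.67150116 -0.21987189] 0.6282161142093989 -0.23360000204587422 -0.20514806711816044
s0 2 14.46950279137061 cheeks y -0.147666721398736 -0.2994050624470558 x 0.6626199855896271 0.7062532676914314 0.6651945075998296 0.7057905133554315 43 38
 catch [ 0.67015905 -0.22392924] 0.6268572131392139 -0.23782878277614947 -0.20934406787177803
 plate x min [0.50202808 0.50314517] -0.3046333254442507 -0.14194093142271128
 table z 0.0005805821920099596
```

Emit:
apply_moves(targets=[[0,0,0,0,0,0,-0.0605],[0,0,0,0,0,0,-0.0605],[0,0,0,0,0,0,-0.0605],[0,0,0,0,0,0,-0.0605],[0,0,0,0,0,0,-0.0605],[0,0,0,0,0,0,0],[0,0.0145,0.0345,0,0,0,0],[0,0.0145,0.0345,0,0,0,0],[0,0.0145,0.0345,0,0,0,0],[0,0.0145,0.0345,0,0,0,0],[0,0.0145,0.0345,0,0,0,0],[0,0.0145,0.0345,0,0,0,0],[0,0.0145,0.0345,0,0,0,0],[0,0.0145,0.0345,0,0,0,0],[0,0.0145,0.0345,0,0,0,0],[0,0.0145,0.0345,0,0,0,0],[0,0.0145,0.0345,0,0,0,0],[0,0.0145,0.0345,0,0,0,0],[0,0,0,0,0,0,0],[0,0,0,0,0,0,0]])

```text
time_s: 1.77
tcp_pos: [0.4213, 0.2999, 0.2455]
eef_rot: [180.0, 0.0, 14.2]
contact_force: [0.8, 0.7, -0.0]
gripper_width: 0.0004
gripper_force: 0.0
```

Emit:
apply_moves(targets=[[0,-0.0056,0.0371,0,0,0,0],[0,-0.0056,0.0371,0,0,0,0],[0,-0.0056,0.0371,0,0,0,0],[0,-0.0056,0.0371,0,0,0,0],[0,-0.0056,0.0371,0,0,0,0],[0,-0.0056,0.0371,0,0,0,0],[0,-0.0056,0.0371,0,0,0,0],[0,-0.0056,0.0371,0,0,0,0],[0,-0.0056,0.0371,0,0,0,0],[0,-0.0056,0.0371,0,0,0,0],[0,-0.0056,0.0371,0,0,0,0],[0,0,0,0,0,0,0],[0,0,0,0,0,0,0]])

```text
time_s: 2.85
tcp_pos: [0.4635, -0.1098, 0.2452]
eef_rot: [-180.0, 0.0, 14.3]
contact_force: [-0.1, -0.4, 0.1]
gripper_width: 0.0002
gripper_force: 0.0
```

Emit:
apply_moves(targets=[[0,0,0,0,0,0.0625,0],[0,0,0,0,0,0.0625,0],[0,0,0,0,0,0.0625,0],[0,0,0,0,0,0.0625,0],[0,0,0,0,0,0.0625,0],[0,0,0,0,0,0.0625,0],[0,0,0,0,0,0.0625,0],[0,0,0,0,0,0.0625,0],[0,0,0,0,0,0,0],[0,0,0,0,0,0,0],[0,0,0,0,0,0,0]])

```text
time_s: 3.77
tcp_pos: [0.4633, -0.1088, 0.2455]
eef_rot: [-179.7, -42.9, 14.5]
contact_force: [0.6, -0.6, 1.1]
gripper_width: 0.0004
gripper_force: 0.0
```

Emit:
apply_moves(targets=[[0,-0.0245,0,0.0245,0,0,0],[0,-0.0245,0,0.0245,0,0,0],[0,-0.0245,0,0.0245,0,0,0],[0,-0.0245,0,0.0245,0,0,0],[0,0,0,0,0,0,0],[0,0,0,0,0,0,0]])

```text
time_s: 4.27
tcp_pos: [0.4559, -0.1111, 0.1339]
eef_rot: [-179.4, -42.4, 14.2]
contact_force: [0.3, -0.4, 1.3]
gripper_width: 0.0003
gripper_force: 0.0
```

```bash
python3 - <<'E'
from h import *
s=get_state();print(s['joints'].round(1),s['tcp_pos'].round(4),s['eef_rot'].round(1))
a=snap('scene','s1');w=snap('wrist','w1')
cv2.imwrite('pics/c1.png',np.hstack([cv2.resize(a['frame'][110:300,230:420,::-1],(400,400)),cv2.resize(w['frame'][:,:,::-1],(400,400))]))
E
```

```text
[-14.5  -2.  -38.6 -53.9 -24.4 163.5] [ 0.4559 -0.1111  0.1339] [-179.4  -42.4   14.2]
```

View pics/c1.png

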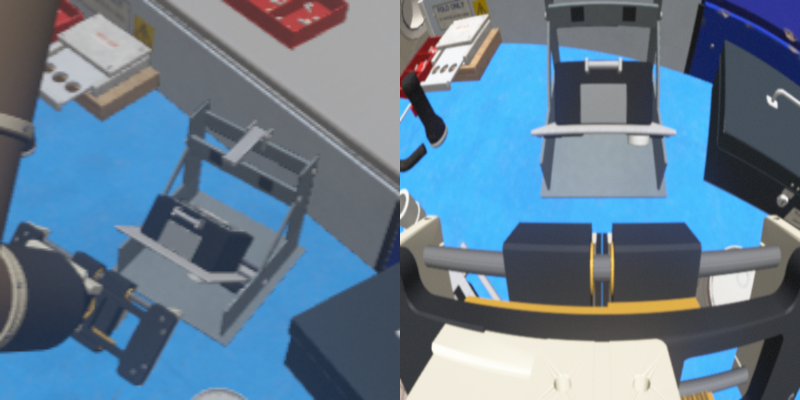

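The left crop shows the gripper in front of the acceptor. In the right crop, from the wrist camera, the jaws are centred on the stand and lined up with it. The wrist is close to singular, so I'll use a steeper tool, about 30° off vertical.

Emit:
apply_moves(targets=[[0,0,0,0,0,-0.046,0],[0,0,0,0,0,-0.046,0],[0,0,0,0,0,-0.046,0],[0,0,0,0,0,0,0],[0,0,0,0,0,0,0]])

```text
time_s: 4.78
tcp_pos: [0.4485, -0.1106, 0.1309]
eef_rot: [-179.2, -35.0, 14.7]
contact_force: [0.4, 1.6, -0.2]
gripper_width: 0.0003
gripper_force: 0.0
```

```bash
cat >> h.py <<'E'
from scipy.spatial.transform import Rotation as Ro
yaw=np.radians(14.5);O=np.array([.6568,-.0594,0]);S=Ro.from_euler('z',yaw).as_matrix()
def to_stand(p): return S.T@(np.asarray(p)-O)
def st():
    s=get_state();R=Ro.from_euler('xyz',s['eef_rot'],degrees=True).as_matrix()
    print('t',s['time_s'],'J',s['joints'].round(1),'tcp_stand',(to_stand(s['tcp_pos'])*1000).round(1),'rot',s['eef_rot'].round(1),'F_stand',(S.T@s['contact_force']).round(1))
    return s,R
def go(X,Y,Z):
    s,R=st();d=S@np.array([X,Y,Z])/1000+O-s['tcp_pos'];print('tool shift',(R.T@d).round(4),'norm',np.linalg.norm(d).round(4))
E
python3 -c "
from h import *
go(-155,0,104)
s,R=st();print('unit tool shifts for stand x,y,z',(R.T@S).round(3))"
```

```text
t 4.7833 J [ -0.8  -3.7 -43.7 -31.2 -18.7 132.6] tcp_stand [-214.5    2.6  130.9] rot [-179.2  -35.    14.7] F_stand [ 0.8  1.5 -0.2]
tool shift [0.0333 0.0036 0.0562] norm 0.0654
t 4.7833 J [ -0.8  -3.7 -43.7 -31.2 -18.7 132.6] tcp_stand [-214.5    2.6  130.9] rot [-179.2  -35.    14.7] F_stand [ 0.8  1.5 -0.2]
unit tool shifts for stand x,y,z [[ 0.819  0.002  0.574]
 [ 0.011 -1.    -0.011]
 [ 0.574  0.015 -0.819]]
```

Emit:
apply_moves(targets=[[0,0,0,0,0,-0.03,0],[0,0,0,0,0,-0.03,0],[0,0,0,0,0,0,0],[0,0,0,0,0,0,0],[0,0,0,0,0,0,0]])

```text
time_s: 5.2
tcp_pos: [0.4475, -0.1125, 0.1294]
eef_rot: [-179.1, -29.5, 14.4]
contact_force: [-0.2, -0.3, -1.0]
gripper_width: 0.0007
gripper_force: 0.0
```

```bash
python3 -c "
from h import *
go(-155,0,104)"
```

```text
t 5.2 J [  4.4  -3.5 -46.2 -17.8 -19.1 115.6] tcp_stand [-215.9    1.   129.4] rot [-179.1  -29.5   14.4] F_stand [-0.2 -0.2 -1. ]
tool shift [0.0405 0.0017 0.0521] norm 0.066
```

Emit:
apply_moves(targets=[[0,0.0101,0.0004,0.013,0,0,0],[0,0.0101,0.0004,0.013,0,0,0],[0,0.0101,0.0004,0.013,0,0,0],[0,0.0101,0.0004,0.013,0,0,0],[0,0,0,0,0,0,0],[0,0,0,0,0,0,0]])

```text
time_s: 5.7
tcp_pos: [0.5066, -0.0988, 0.1031]
eef_rot: [-179.1, -29.4, 14.3]
contact_force: [-0.4, -0.3, -1.2]
gripper_width: -0.0002
gripper_force: 0.0
```

```bash
python3 -c "
from h import *
go(-155,0,104);go(-129,0,130)"
```

```text
t 5.7 J [  5.7   4.8 -41.9 -19.9 -15.1 116.7] tcp_stand [-155.3   -0.6  103.1] rot [-179.1  -29.4   14.3] F_stand [-0.5 -0.2 -1.2]
tool shift [ 0.0007 -0.0006 -0.0007] norm 0.0011
t 5.7 J [  5.7   4.8 -41.9 -19.9 -15.1 116.7] tcp_stand [-155.3   -0.6  103.1] rot [-179.1  -29.4   14.3] F_stand [-0.5 -0.2 -1.2]
tool shift [ 0.0361 -0.0008 -0.0106] norm 0.0376
```

Emit:
apply_moves(targets=[[0,0.0072,0,-0.0021,0,0,0],[0,0.0072,0,-0.0021,0,0,0],[0,0.0072,0,-0.0021,0,0,0],[0,0.0072,0,-0.0021,0,0,0],[0,0.0072,0,-0.0021,0,0,0],[0,0,0,0,0,0,0],[0,0,0,0,0,0,0]])

```text
time_s: 6.28
tcp_pos: [0.5319, -0.092, 0.1308]
eef_rot: [-179.1, -29.4, 14.4]
contact_force: [-1.1, -1.9, -1.9]
gripper_width: 0.0004
gripper_force: 0.9
```

```bash
python3 -c "
from h import *
go(-129,0,130)
for th in range(45,-1,-5):
    t=np.radians(th); x=-8*np.cos(t)-160*np.sin(t); z=24-8*np.sin(t)+160*np.cos(t)
    print(th,x.round(1),z.round(1))"
```

```text
t 6.2833 J [  7.3   3.8 -40.  -14.5 -17.6 110. ] tcp_stand [-129.1   -0.3  130.8] rot [-179.1  -29.4   14.4] F_stand [-1.5 -1.6 -1.9]
tool shift [-0.0003 -0.0003  0.0007] norm 0.0008
45 -118.8 131.5
40 -109.0 141.4
35 -98.3 150.5
30 -86.9 158.6
25 -74.9 165.6
20 -62.2 171.6
15 -49.1 176.5
10 -35.7 180.2
5 -21.9 182.7
0 -8.0 184.0
```

Emit:
apply_moves(targets=[[0,0.0045,0,-0.0013,0,0,0],[0,0.0045,0,-0.0013,0,0,0],[0,0.0045,0,-0.0012,0,0,0],[0,0.0046,0,-0.0009,0,0,0],[0,0.0046,0,-0.0009,0,0,0],[0,0.0046,0,-0.0009,0,0,0],[0,0,0,0,0,0,0]])

```text
time_s: 6.87
tcp_pos: [0.5535, -0.0868, 0.1507]
eef_rot: [-179.2, -29.5, 14.4]
contact_force: [-1.3, -0.1, -0.5]
gripper_width: 0.0003
gripper_force: 0.6
```

```bash
python3 - <<'E'
from h import *
st()
a=snap('scene','s2');w=snap('wrist','w2')
cv2.imwrite('pics/c2.png',np.hstack([cv2.resize(a['frame'][130:280,250:400,::-1],(400,400)),cv2.resize(w['frame'][:300,80:480,::-1],(400,400))]))
E
```

```text
t 6.8667 J [  8.    3.7 -37.7 -11.8 -19.7 106.7] tcp_stand [-106.9   -0.7  150.7] rot [-179.2  -29.5   14.4] F_stand [-1.3  0.2 -0.5]
```

View pics/c2.png

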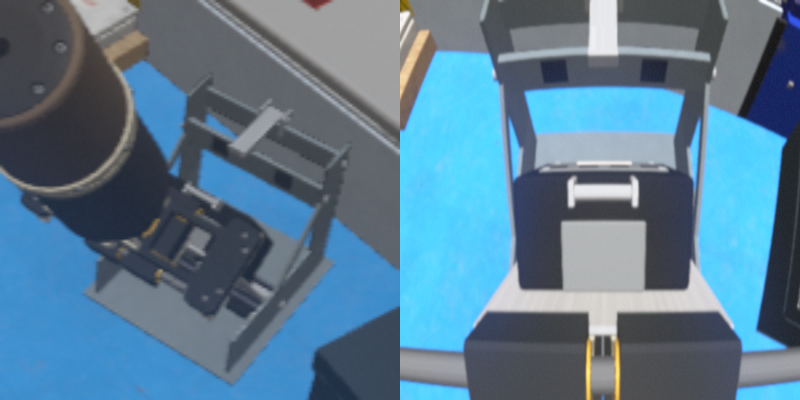

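In the wrist view (right crop) the acceptor has tipped up and the jaws are centred on the plate's top edge. I'll keep following the arc.

Emit:
apply_moves(targets=[[0,0.0046,0,-0.0005,0,0,0],[0,0.0046,0,-0.0005,0,0,0],[0,0.0046,0,-0.0005,0,0,0],[0,0.0046,0,0,0,0,0],[0,0.0046,0,0,0,0,0],[0,0.0046,0,0,0,0,0],[0,0.0046,0,0.0003,0,0,0],[0,0.0046,0,0.0003,0,0,0],[0,0.0046,0,0.0004,0,0,0],[0,0.0046,0,0.0007,0,0,0],[0,0.0046,0,0.0007,0,0,0],[0,0.0046,0,0.0008,0,0,0],[0,0,0,0,0,0,0]])

```text
time_s: 8.05
tcp_pos: [0.6008, -0.0747, 0.176]
eef_rot: [-179.2, -29.5, 14.4]
contact_force: [0.2, -0.2, 0.9]
gripper_width: 0.0001
gripper_force: 0.0
```

```bash
python3 - <<'E'
from h import *
st()
a=snap('scene','s3');w=snap('wrist','w3')
cv2.imwrite('pics/c3.png',np.hstack([cv2.resize(a['frame'][130:280,250:400,::-1],(400,400)),cv2.resize(w['frame'][:300,80:480,::-1],(400,400))]))
E
```

```text
t 8.05 J [  9.    5.7 -32.4  -8.9 -22.9 102.9] tcp_stand [-58.   -0.8 176. ] rot [-179.2  -29.5   14.4] F_stand [ 0.1 -0.2  0.9]
```

View pics/c3.png

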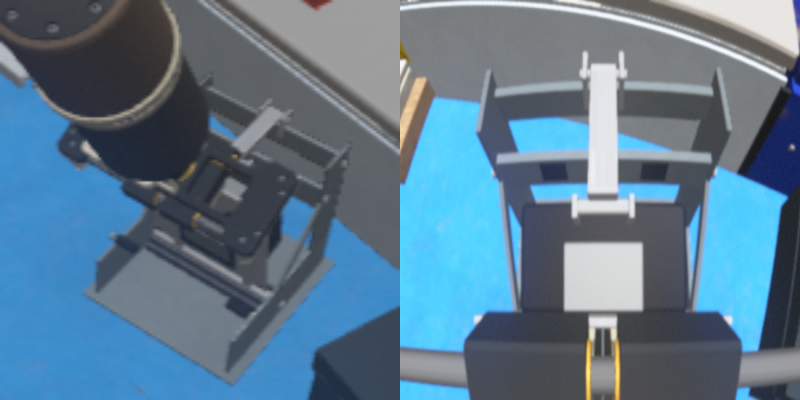

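Emit:
apply_moves(targets=[[0,0.0037,0,0.0016,0,0,0],[0,0.0037,0,0.0016,0,0,0],[0,0.0037,0,0.0016,0,0,0],[0,0.0037,0,0.0016,0,0,0],[0,0.0037,0,0.0016,0,0,0],[0,0.0037,0,0.0016,0,0,0],[0,0,0,0,0,0,0]])

```text
time_s: 8.73
tcp_pos: [0.6217, -0.0692, 0.1771]
eef_rot: [-179.1, -29.2, 14.3]
contact_force: [-5.0, -2.0, 1.3]
gripper_width: 0.0003
gripper_force: 2.8
```

Emit:
apply_moves(targets=[[0,0.0018,0,0.0009,0,0,0],[0,0.0018,0,0.0009,0,0,0],[0,0.0018,0,0.0009,0,0,0],[0,0,0,0,0,0,0]])

```text
time_s: 9.07
tcp_pos: [0.6296, -0.0672, 0.1785]
eef_rot: [-179.2, -29.5, 14.4]
contact_force: [0.5, 0.0, -0.2]
gripper_width: 0.0005
gripper_force: 0.0
```

```bash
python3 - <<'E'
from h import *
st()
E
```

```text
t 9.0667 J [  9.4   7.9 -29.5  -8.2 -23.4 101.8] tcp_stand [-28.3  -0.7 178.5] rot [-179.2  -29.5   14.4] F_stand [ 0.5 -0.1 -0.2]
```

Emit:
apply_moves(targets=[[0,0.0018,0,0.001,0,0,0],[0,0.0018,0,0.001,0,0,0],[0,0,0,0,0,0,0]])

```text
time_s: 9.32
tcp_pos: [0.6318, -0.0665, 0.1778]
eef_rot: [-179.1, -29.3, 14.4]
contact_force: [-6.7, -1.9, 4.0]
gripper_width: 0.0002
gripper_force: 3.3
```

```bash
python3 - <<'E'
from h import *
st()
a=snap('scene','s4');w=snap('wrist','w4')
cv2.imwrite('pics/c4.png',np.hstack([cv2.resize(a['frame'][130:280,250:400,::-1],(400,400)),cv2.resize(w['frame'][:300,80:480,::-1],(400,400))]))
E
```

```text
t 9.3167 J [  9.5   8.2 -29.2  -8.1 -23.6 101.7] tcp_stand [-26.   -0.6 177.8] rot [-179.1  -29.3   14.4] F_stand [-6.9 -0.2  4. ]
```

View pics/c4.png

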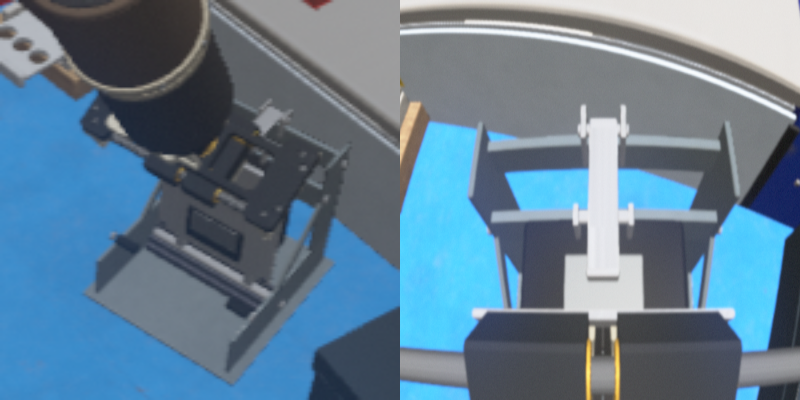

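The strike bar, at about (605,215) in the crop, is now under the catch arm. A firmer push will confirm it has latched, and then I'll back off.

Emit:
apply_moves(targets=[[0,0.0018,0,0.001,0,0,0],[0,0.0018,0,0.001,0,0,0],[0,0,0,0,0,0,0]])

```text
time_s: 9.67
tcp_pos: [0.6323, -0.0664, 0.1768]
eef_rot: [-179.1, -29.0, 14.3]
contact_force: [-23.4, -5.1, 16.3]
gripper_width: 0.0004
gripper_force: 12.4
```

Emit:
apply_moves(targets=[[0,0.0009,0,0.0005,0,0,0],[0,0.0009,0,0.0005,0,0,0],[0,0,0,0,0,0,0],[0,0,0,0,0,0,0],[0,0,0,0,0,0,0]])

```text
time_s: 10.08
tcp_pos: [0.6325, -0.0664, 0.1765]
eef_rot: [-179.0, -28.9, 14.2]
contact_force: [-34.6, -6.3, 24.1]
gripper_width: 0.0005
gripper_force: 17.5
```

Emit:
apply_moves(targets=[[0,-0.009,0,-0.005,0,0,0],[0,-0.009,0,-0.005,0,0,0],[0,-0.018,0,-0.01,0,0,0],[0,-0.018,0,-0.01,0,0,0],[0,-0.018,0,-0.01,0,0,0],[0,0,0,0,0,0,0],[0,0,0,0,0,0,0]])

```text
time_s: 10.67
tcp_pos: [0.5588, -0.0858, 0.1785]
eef_rot: [-179.2, -29.5, 14.4]
contact_force: [0.1, 1.1, 0.2]
gripper_width: 0.0004
gripper_force: 0.0
```

```bash
python3 - <<'E'
from h import *
st()
a=snap('scene','s5');w=snap('wrist','w5');t=snap('top','t5')
cv2.imwrite('pics/c5.png',np.hstack([cv2.resize(a['frame'][130:280,250:400,::-1],(400,400)),cv2.resize(w['frame'][:300,80:480,::-1],(400,400))]))
E
```

```text
t 10.6667 J [  8.2   1.8 -36.   -9.7 -23.3 104.3] tcp_stand [-101.5   -1.   178.5] rot [-179.2  -29.5   14.4] F_stand [0.4 1.  0.2]
```

View pics/c5.png

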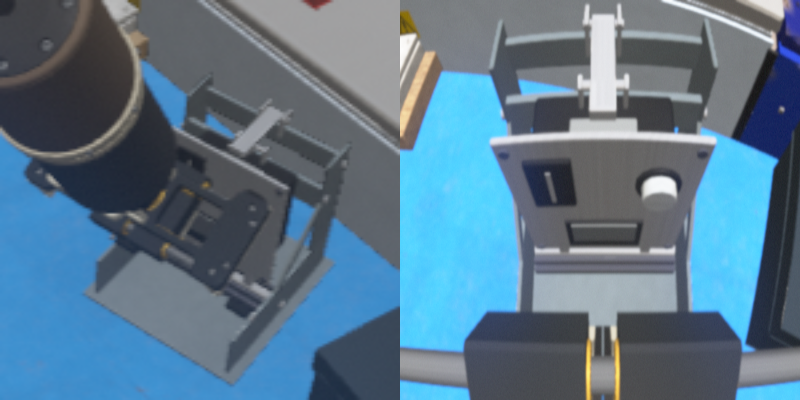

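The strike force ended hard against the padded stop, and after release the acceptor stays upright under the catch. The button shows at crop (660,193), which is wrist pixel (340,145). I'll check its position and the plate's tilt.

```bash
python3 - <<'E'
from h import *
c=dict(np.load('pics/w5.npz'));K=c['camera_matrix'];T=c['T']
def ray(u,v,X):
    dx,dy=u-K[0,2],v-K[1,2];r=np.hypot(dx,dy);th=r/K[0,0]
    d=np.array([dx/r*np.sin(th),dy/r*np.sin(th),np.cos(th)]);d=S.T@T[:3,:3]@d;o=to_stand(T[:3,3]);return ((o+d*(X-o[0])/d[0])*1000).round(1)
print('button',ray(340,145,-.019),'nominal -19,-36,146')
w2=lambda x,y:(80+(x-400),y*.75)
print('plate top corners',ray(*w2(492,140),-.008),ray(*w2(714,140),-.008),'bottom',ray(*w2(530,247),-.008),ray(*w2(680,247),-.008))
for f in('s5','t5'):
    c=dict(np.load(f'pics/{f}.npz'));Q=((cloud(c).reshape(-1,3)-O)@S)*1000
    m=(abs(Q[:,1])<63)&(abs(Q[:,1])>16)&(Q[:,0]>-30)&(Q[:,0]<20)&(Q[:,2]>178)&(Q[:,2]<192);print(f,m.sum(),Q[m].mean(0),Q[m][:,1].min(),Q[m][:,1].max())
    m=(Q[:,1]>-60)&(Q[:,1]<15)&(Q[:,0]>-14)&(Q[:,0]<2)&(Q[:,2]>60)&(Q[:,2]<182)
    if m.sum()>20: print('face slope',np.degrees(np.arctan(np.polyfit(Q[m][:,2],Q[m][:,0],1)[0])),m.sum())
    m=(abs(Q[:,1])<10)&(Q[:,0]>20)&(Q[:,0]<100)&(Q[:,2]>140)&(Q[:,2]<210)
    print(np.polyfit(Q[m][:,0],Q[m][:,2],1),m.sum())
    c0=dict(np.load('pics/'+f[0]+'0.npz'));Q=((cloud(c0).reshape(-1,3)-O)@S)*1000
    m=(abs(Q[:,1])<10)&(Q[:,0]>20)&(Q[:,0]<100)&(Q[:,2]>140)&(Q[:,2]<210);print('catch slope before',np.polyfit(Q[m][:,0],Q[m][:,2],1),m.sum())
E
```

```text
button [-19.  -36.1 152.4] nominal -19,-36,146
plate top corners [ -8.   62.2 184.4] [ -8.  -63.7 183.8] bottom [-8.  69.8 48.3] [ -8.  -72.   48.6]
s5 106 [ -8.42589432  -7.83046261 182.58038829] -61.829407944559456 56.450901426506206
face slope -0.06667032676925122 499
[3.80651037e-02 1.67300624e+02] 183
catch slope before [-1.25252653e-01  1.77624437e+02] 165
t5 76 [ -7.92436301   2.16653068 182.80784878] -62.112125960239645 62.89514697228199
face slope 2.3614576683873265 212
[8.14359254e-02 1.68936397e+02] 210
catch slope before [-1.65663196e-02  1.75351449e+02] 194
```

```bash
python3 -c "
from h import *
go(-55,-36,159);s,R=st();print((R.T@S).round(3))"
```

```text
t 10.8167 J [  8.3   1.9 -35.8  -9.7 -23.3 104.3] tcp_stand [-100.3   -0.9  178.2] rot [-179.2  -29.5   14.4] F_stand [0.4 0.1 0.6]
tool shift [0.03   0.0355 0.0385] norm 0.0604
t 10.8167 J [  8.3   1.9 -35.8  -9.7 -23.3 104.3] tcp_stand [-100.3   -0.9  178.2] rot [-179.2  -29.5   14.4] F_stand [0.4 0.1 0.6]
[[ 0.871 -0.002  0.492]
 [ 0.005 -1.    -0.012]
 [ 0.492  0.013 -0.87 ]]
```

Emit:
apply_moves(targets=[[0,0,0.0178,0,0,0,0],[0,0,0.0177,0,0,0,0],[0,0.01,0,0.0128,0,0,0],[0,0.01,0,0.0128,0,0,0],[0,0.01,0,0.0128,0,0,0],[0,0,0,0,0,0,0],[0,0,0,0,0,0,0]])

```text
time_s: 11.4
tcp_pos: [0.6122, -0.108, 0.1574]
eef_rot: [-179.1, -29.3, 14.4]
contact_force: [0.6, 0.2, 0.3]
gripper_width: 0.0004
gripper_force: 0.0
```

Emit:
apply_moves(targets=[[0,0.0035,0,0.002,0,0,0],[0,0.0035,0,0.002,0,0,0],[0,0.0035,0,0.002,0,0,0],[0,0.0035,0,0.002,0,0,0],[0,0.0026,0,0.0015,0,0,0],[0,0,0,0,0,0,0],[0,0,0,0,0,0,0]])

```text
time_s: 11.98
tcp_pos: [0.6298, -0.1034, 0.1586]
eef_rot: [-179.2, -29.4, 14.4]
contact_force: [-2.6, -0.8, 1.8]
gripper_width: 0.0005
gripper_force: 1.1
```

```bash
python3 -c "
from h import *
st()"
```

```text
t 11.9833 J [  4.2  10.4 -27.1 -14.2 -24.3 111.8] tcp_stand [-37.2 -35.9 158.6] rot [-179.2  -29.4   14.4] F_stand [-2.7 -0.1  1.8]
```

Emit:
apply_moves(targets=[[0,0.0018,0,0.001,0,0,0],[0,0.0018,0,0.001,0,0,0],[0,0.0018,0,0.001,0,0,0],[0,0,0,0,0,0,0],[0,0,0,0,0,0,0]])

```text
time_s: 12.4
tcp_pos: [0.6358, -0.1019, 0.1585]
eef_rot: [-179.2, -29.4, 14.4]
contact_force: [-4.1, -0.9, 3.1]
gripper_width: 0.0004
gripper_force: 2.5
```

Emit:
apply_moves(targets=[[0,0.0009,0,0.0005,0,0,0],[0,0.0009,0,0.0005,0,0,0],[0,0,0,0,0,0,0],[0,0,0,0,0,0,0]])

```text
time_s: 12.73
tcp_pos: [0.6363, -0.1018, 0.1583]
eef_rot: [-179.1, -29.3, 14.3]
contact_force: [-13.8, -2.8, 8.9]
gripper_width: 0.0004
gripper_force: 6.7
```

```bash
python3 -c "
from h import *
st()"
```

```text
t 12.7333 J [  4.4  10.9 -26.5 -13.9 -24.5 111.3] tcp_stand [-30.5 -35.9 158.3] rot [-179.1  -29.3   14.3] F_stand [-14.1   0.7   8.9]
```

The button has bottomed: the force jumped to 14 N after about 6 mm of travel. Backing off now.

Emit:
apply_moves(targets=[[0,-0.006,0,-0.0034,0,0,0],[0,-0.009,0,-0.005,0,0,0],[0,-0.018,0,-0.01,0,0,0],[0,-0.018,0,-0.01,0,0,0],[0,-0.018,0,-0.01,0,0,0],[0,-0.01,0,-0.01,0,0,0],[0,0,0,0,0,0,0],[0,0,0,0,0,0,0],[0,0,0,0,0,0,0],[0,0,0,0,0,0,0],[0,0,0,0,0,0,0],[0,0,0,0,0,0,0]])

```text
time_s: 13.73
tcp_pos: [0.5488, -0.1248, 0.1616]
eef_rot: [-179.2, -29.4, 14.4]
contact_force: [0.6, -1.1, -0.4]
gripper_width: 0.0005
gripper_force: 0.0
```

```bash
python3 - <<'E'
from h import *
st()
a=snap('scene','s6');w=snap('wrist','w6')
cv2.imwrite('pics/c6.png',np.hstack([cv2.resize(a['frame'][130:280,250:400,::-1],(400,400)),cv2.resize(w['frame'][:300,80:480,::-1],(400,400))]))
E
```

```text
t 13.7333 J [  1.5   3.7 -33.5 -16.9 -25.2 116.7] tcp_stand [-120.9  -36.3  161.6] rot [-179.2  -29.4   14.4] F_stand [ 0.3 -1.2 -0.4]
```

View pics/c6.png

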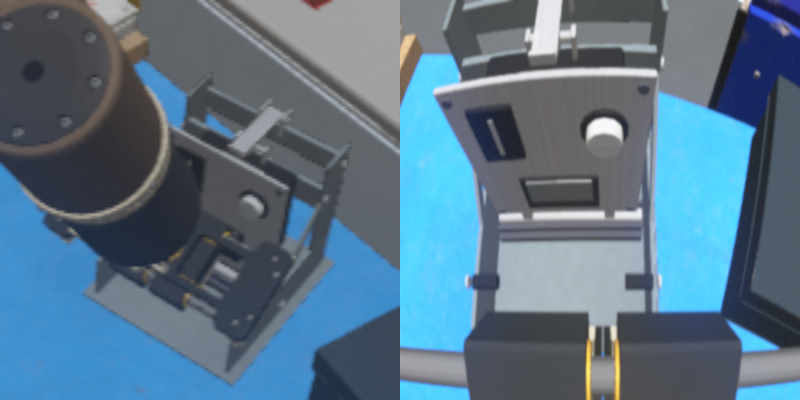

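The acceptor stands upright under the catch. The button is proud again, at crop (605,137), and the gripper touches nothing.

```bash
python3 -c "
from h import *
print(close_job())"
```

```text
the job is handed in; nothing more can be done
None
```

I handed the job in at about 14 s of the 45 s allowed. The acceptor is upright and held by the catch, and the return button was pressed fully in and came back out. The gripper touches nothing; the judge's result was not shown to me.

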